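# Find the high spot of a worn sharpening wheel with a plunger gauge

## Robot

A 6-joint arm with a two-finger parallel gripper is mounted at the origin on the work surface. World frame = base frame: x ahead of the robot, y to its left, z up, the work surface at z = 0. Lengths are in m, angles in rad, forces in N, time in s.
With the tool pointing down it reaches from about 0.25 to 0.775 m from the base axis. Payload 4 kg.
Tool frame: the origin (TCP) lies midway between the tips of the shut fingers; the grasp point (between the pads) lies 19 mm behind it; z points along the fingers, y is the line along which they close (so a half turn about z gives the same grasp; the last joint's range is limited). The gripper opens to 94 mm and grips with 3 to 60 N. Pads are 16 mm wide; open, the fingers measure 119 mm over their backs; the gripper's body (75 mm by 177 mm) begins 78 mm behind the grasp point.
Start: joints at [-1.446, 0.087, 1.371, -0, 1.684, -0.103], TCP at [0.124, -0.536, 0.206] pointing down, gripper open.
Joint ranges: [-3.1, 3.1], [-0.76, 2.03], [0.27, 2.55], [-1.08, 4.22], [0.17, 2.65], [-2.57, 2.57]. Speed limits (rad/s): [2.79, 2.79, 3.14, 3.14, 3.14, 3.14].

## Interface

Orientations are given as [roll, pitch, yaw] about the fixed x, y, z axes, in that order (R = Rz(yaw) Ry(pitch) Rx(roll)).
In Python, from bench import get_obs, snapshot, close_job gives the robot as it stands. The module is installed in compiled form; this text tells all that it offers.
- The arm moves only by the tool drive_tool, never from a script. Its argument "commands" is a list of rows, each a list of 6 numbers: the shift along the tool's x, y, z in units of 0.04 m (1.0 is 0.04 m), then the turn, a rotation vector about the tool's x, y, z in units of 0.1 rad (1.0 is 0.1 rad). In form: [[dx, dy, dz, wx, wy, wz], ...]. A call has 1 to 20 rows; each row shifts and turns the commanded pose from where the row before left it, along the tool's axes as they then stand; what a row does not reach is not made up. A row lasts 1/8 s, in which the tool goes at most 62.5 mm and 10.7 degrees, less where a joint would pass 70% of its speed; a pose out of reach is approached as far as the arm can. A call with a number of a shift or a turn outside -1 to 1 is refused whole. A call with a gripper value outside its range is refused whole. "gripper" is the closure, from 0 (fully open) to 1 (shut), set as the call begins (left out, the last holds). The fingers move at their own pace and stop on an object; the grip force is fixed at half the most. Time passes only in rows, so rows that do not move let the fingers close. It gives the time, the measured TCP pose, the force, the opening and the grip force at its end, in the units of the state.
- get_obs(): the state, without advancing time (a new reading comes with each control period).
- snapshot(name): name is "side" or "top" or "wrist"; returns a dict with "image" (480x640x3 uint8, blue, green, red), "range_z" (480x640 float32, m along the optical axis (not along the pixel's ray), 0 where there is no reading), "fx", "fy", "cx", "cy" (pixels), "rvec" (rotation vector, rad) and "tvec" (3), from world to camera coordinates, as OpenCV has them. Camera axes: x right, y down, z forward; pixel columns grow to the right and rows downward; lengths in m; the calibration is good to about 2 mm. A picture is of the moment at which its call begins.
- close_job(): hands the job in; it is judged then, once.
The state is a dict: "time": time; "joint_positions": joint angles; "qvel": joint speeds; "joint_torque": joint torques, N m; "tool_pos": TCP position; "ee_rot": TCP orientation; "wrist_force": force on the tool from outside, world axes, zero at the start; "wrist_torque": the same for the moment, N m; "width": finger opening in m; "finger_force": force on a finger pad.
Only numpy, scipy, OpenCV 4.12 (cv2) and the standard library are available. Lean on these libraries where they do the work, as an engineer would, in place of code of your own. Each camera call takes 0.05 s, during which the arm holds its last target. There are 200 camera calls.

## Task

The stone wheel that sharpens the workshop's shaving blades has worn out of round. Slide the dial gauge up by its blue post until its plunger presses lightly on the rim, then turn the wheel under it to find the highest spot of the rim, never forcing the plunger against its stop. Leave the wheel standing with its highest spot right under the tip, the plunger still sprung lightly against it, and let go of everything without pushing the things around aside.

Things in the scene. Friction and masses are not known exactly. Their poses are not given: they have to be found in the camera images.
- stand: Green base plate fixed to the table (place and yaw vary), 250 x 400 x 20 mm. Origin on its underside, z up. The wheel's axis stands at its (0, -100 mm); gauge, plunger and blue post lie on its line x = 0, on the +y side of the wheel, and the gauge slides towards the wheel along its -y.
- wheel_axis (a point): Point on the upright axis about which the wheel turns, 60 mm above the table, inside the stone. The stone, grey, 36 mm thick (44 to 80 mm above the table), lies under a bright clamping plate 140 mm across (top 86 mm high) with a nut 26 mm across in the middle (top 98 mm high).
- wheel: Turntable with the stone disc clamped on, 176 mm across, round save for two swellings of about 65 degrees: one 3.5 mm proud, the other, the highest spot, 6 mm. Where they lie from the crank is not known. Turns without end either way about its z (up), drag 0.22 N m (4 N at the crank), stays where left. Origin on the axis, 34 mm up; crank on its +y side.
- crank_top (a point): Centre of the top of the red crank grip, an upright waisted knob 20 to 24 mm thick and 44 mm tall (94 to 138 mm above the table), 52 mm from the wheel's axis. It spins freely on its own pin, so it can be held in a gripper of fixed heading while it is led round in a circle.
- gauge_post (a point): Centre of the top of the blue upright post at the rear of the gauge's slide, 20 mm thick, blue from 80 to 120 mm above the table. Move the gauge along its slide by it; the slide drags with 8 N, stays where left, has 75 mm of travel. The gauge starts drawn back, tip 19 to 50 mm short of the rim.
- tip (a point): Foremost point of the brass ball tip (10 mm) of the gauge's plunger, 68 mm above the table, level with the stone's rim; 147 mm ahead of the post when free. Resting on the stone, its distance from wheel_axis is the stone's radius there: 88 mm on the round part, 94 mm on the highest spot.
- plunger: The sprung plunger of the gauge, 14 mm of travel: 0.8 N to start it, 160 N/m after that, 3 N fully in; then it meets a hard stop. Origin at the centre of its ball tip. It must be in by at least 1 mm at the end; pressing it in 2 to 5 mm on the round part of the stone leaves room for the highest spot.
- needle (a joint): Red needle of the gauge's dial (white face 56 mm across that looks up, 80 mm above the table). 0 with the plunger free: it then points away from the wheel, at the thick mark. Turns clockwise seen from above by 0.4 rad for each mm the plunger is pressed in (5.6 rad at the stop).
- dressing_stick: Dark abrasive stick, 22 x 90 x 18 mm, lying on the stand beside the gauge. Leave it.
- spanner: Steel spanner, 130 mm, lying on the stand on the far side of the gauge. Leave it.
- loin_a: Hard dried fish loin, 180 mm, on the table. Leave it.
- loin_b: Hard dried fish loin, 190 mm, on the table. Leave it.
- loin_c: Hard dried fish loin, 170 mm, on the table. Leave it.
- brush: Hand brush, 170 mm, on the table. Leave it.
- oil_tin: Yellow tin, 56 mm across, 100 mm tall, on the table. Leave it.

How it is judged:
By the outcome, as a careful person would: the job done as asked, in the order asked, and still so for the second after the job is handed in, with the robot touching nothing.
It also fails if it takes over 67 s, if anything falls off the work surface, if the arm or the gripper's body presses on something with over 40 N, if the wrist force passes 120 N, or if a joint passes its speed limit or range.

## Working session

There is one attempt and no reset: what is moved stays moved. The work goes in short steps, Python scripts to look and compute and a tool call to move; the robot and the scene stay as the last step left them, time stands still between calls to the robot, and variables do not carry over. Pictures are saved under pics/ and viewed, at most 10 in all, crops included, and the job is handed in when it is done.

Besides the shell and the picture viewer there is one more tool, called in YAML: its name, and indented under it one key for each argument. drive_tool: Moves the arm, as the interface text tells. Its arguments: {"type":"object","properties":{"commands":{"type":"array"},"gripper":{"type":"number"}},"required":["commands"]}

```bash
mkdir -p pics; cat >h.py <<'E'
import numpy as np,cv2
from bench import get_obs,snapshot,close_job
def pt(s,u,v,z=None):
    R=cv2.Rodrigues(np.array(s["rvec"],float))[0];t=np.array(s["tvec"],float).ravel()
    d=R.T@np.array([(u-s["cx"])/s["fx"],(v-s["cy"])/s["fy"],1.]);c=-R.T@t
    if z is None: return c+d*s["range_z"][int(v),int(u)]
    return c+d*(z-c[2])/d[2]
def px(s,p):
    return cv2.projectPoints(np.array([p],float),np.array(s["rvec"],float),np.array(s["tvec"],float),np.array([[s["fx"],0,s["cx"]],[0,s["fy"],s["cy"]],[0,0,1.]]),None)[0].ravel()
E
python3 - <<'E'
from h import *
import pickle
s=snapshot("top");pickle.dump(s,open("top.pkl","wb"));cv2.imwrite("pics/top.png",s["image"])
s=snapshot("side");pickle.dump(s,open("side.pkl","wb"));cv2.imwrite("pics/side.png",s["image"])
o=get_obs();print({k:np.round(v,3) for k,v in o.items()})
E
```

```text
{'time': np.float64(0.1), 'joint_positions': array([-1.446,  0.088,  1.372, -0.   ,  1.684, -0.103]), 'qvel': array([ 0.002, -0.001, -0.003,  0.   ,  0.   ,  0.003]), 'joint_torque': array([ 1.0000e-03, -3.4125e+01, -3.0330e+01,  7.2000e-02,  3.0000e-02,
       -0.0000e+00]), 'tool_pos': array([ 0.124, -0.535,  0.204]), 'ee_rot': array([-3.14 , -0.   ,  0.228]), 'wrist_force': array([ 0.417, -0.363, -0.912]), 'wrist_torque': array([-0.017, -0.045,  0.067]), 'finger_force': np.float64(0.0), 'width': np.float64(0.094)}
```

View pics/top.png

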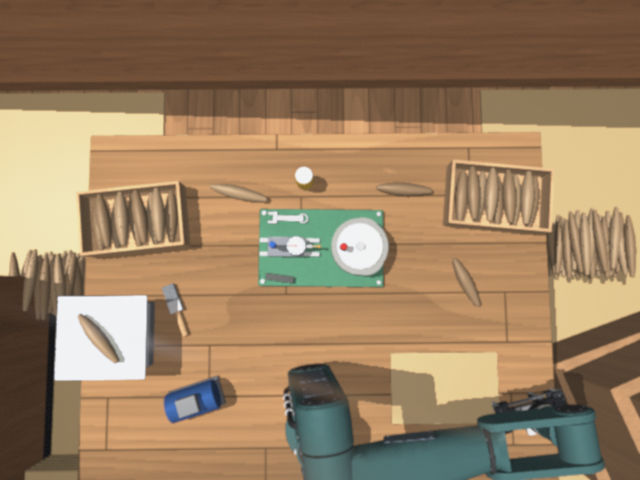

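View pics/side.png

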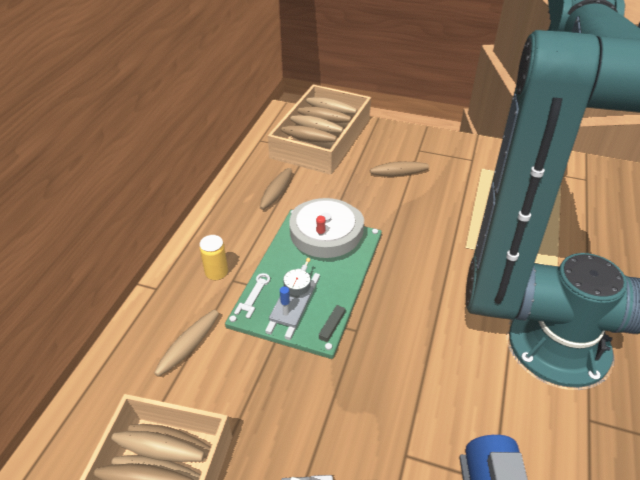

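The top view shows the stand centred near (322,248), the wheel at (360,247), the red crank at (344,247) and the blue post at (273,245). The side view agrees: post at (285,295), crank at (321,222).

```bash
python3 - <<'E'
from h import *
import pickle
for n,roi in(("top",(200,300,250,400)),("side",(200,350,230,390))):
    s=pickle.load(open(n+".pkl","rb"));im=s["image"].astype(int);b,g,r=im[...,0],im[...,1],im[...,2]
    M=np.zeros(b.shape,bool);M[roi[0]:roi[1],roi[2]:roi[3]]=1
    for nm,m,z in(("blue",(b>120)&(b>r+70)&(b>g+70),.12),("red",(r>120)&(r>b+90)&(r>g+90),.138)):
        v,u=np.nonzero(m&M)
        P=np.array([pt(s,x,y) for x,y in zip(u,v)]);k=P[:,2]>z-.008
        print(n,nm,len(u),u.mean(),v.mean(),"top",k.sum(),P[k].mean(0).round(4) if k.any() else P.max(0), "mid@z",pt(s,u.mean(),v.mean(),z).round(4))
    m=M&(g>r+30)&(g>b+15)
    v,u=np.nonzero(m);P=np.array([pt(s,x,y) for x,y in zip(u,v)]);P=P[abs(P[:,2]-.02)<.008]
    rc=cv2.minAreaRect(P[:,:2].astype(np.float32)*1000);print("plate",rc)
    # clamping plate top
    v,u=np.nonzero(M);P=np.array([pt(s,x,y) for x,y in zip(u,v)])
    for lo,hi in((.082,.09),(.076,.082)):
        k=(P[:,2]>lo)&(P[:,2]<hi);print(lo,k.sum(),cv2.minEnclosingCircle(P[k][:,:2].astype(np.float32)*1000) if k.any() else 0)
s=pickle.load(open("top.pkl","rb"))
cv2.imwrite("pics/c1.png",cv2.resize(s["image"][195:300,245:400],None,fx=5,fy=5,interpolation=2))
E
```

```text
top blue 22 271.90909090909093 243.9090909090909 top 22 [0.5714 0.1332 0.1193] mid@z [0.5713 0.1331 0.12  ]
top red 29 343.41379310344826 246.27586206896552 top 29 [ 0.5605 -0.0811  0.1384] mid@z [ 0.5605 -0.0811  0.138 ]
plate ((567.4370727539062, -12.987823486328125), (397.63720703125, 246.0025177001953), 89.38085174560547)
0.082 1436 ((563.50732421875, -40.758995056152344), 176.88442993164062)
0.076 962 ((567.836181640625, -45.50855255126953), 173.52503967285156)
side blue 48 283.9583333333333 289.9375 top 48 [0.5697 0.1364 0.1194] mid@z [0.5695 0.1369 0.12  ]
side red 92 319.60869565217394 224.02173913043478 top 49 [ 0.5535 -0.0571  0.1543] mid@z [ 0.5554 -0.0573  0.138 ]
plate ((566.8751220703125, -9.382064819335938), (401.0584411621094, 249.58428955078125), 88.91178894042969)
0.082 1620 ((559.3099365234375, -33.039649963378906), 180.04493713378906)
0.076 1402 ((564.5579833984375, -39.48310089111328), 180.8494415283203)
```

View pics/c1.png

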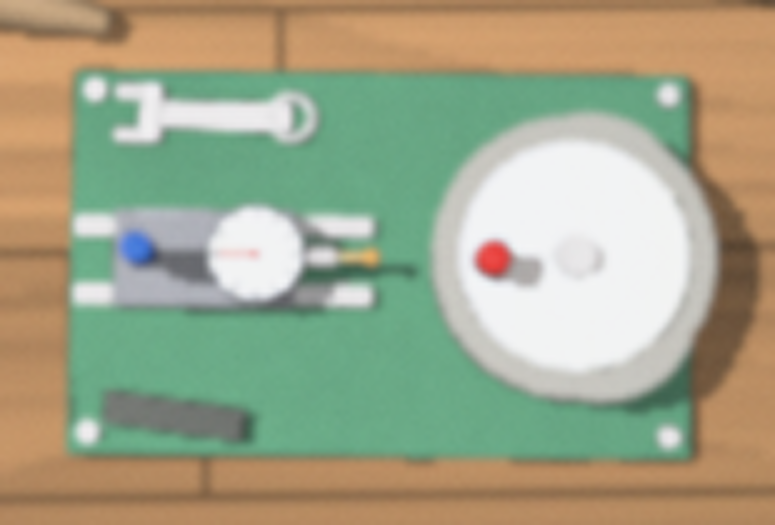

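```bash
python3 - <<'E'
from h import *
import pickle
for n in("top","side"):
    s=pickle.load(open(n+".pkl","rb"));R=cv2.Rodrigues(np.array(s["rvec"],float))[0];t=np.array(s["tvec"]).ravel()
    print(n,"cam",(-R.T@t).round(3),"fwd",R[2].round(3),s["fx"],s["cx"],s["cy"])
s=pickle.load(open("top.pkl","rb"))
q=lambda x,y:(245+x/5-.4,195+y/5-.4)
for nm,x,y,z in(("post",137,248,.12),("crank",494,259,.138),("nut",578,257,.098),("plateL",458,257,.086),("plateR",690,257,.086),("plT",575,140,.086),("plB",575,372,.086),("s1",95,90,.02),("s2",669,95,.02),("s3",87,432,.02),("s4",669,437,.02),("tip",378,257,.068),("stoneR",718,257,.08),("stoneL",434,257,.08),("dial",256,254,.08)):
    u,v=q(x,y);print(nm,pt(s,u,v,z).round(4),pt(s,round(u),round(v)).round(4))
s=pickle.load(open("side.pkl","rb"))
for nm,u,v,z in(("crank",321,219,.138),("nut",328,217,.098),("post",285,289,.12),("plL",297,222,.086),("plR",355,222,.086),("s",376,231,.02),("s2",328,346,.02),("s3",235,322,.02)):
    print(nm,pt(s,u,v,z).round(4),pt(s,u,v).round(4))
cv2.imwrite("pics/c2.png",cv2.resize(s["image"][190:355,220:390],None,fx=3.5,fy=3.5,interpolation=2))
E
```

```text
top cam [ 0.434 -0.018  1.603] fwd [ 0.098 -0.007 -0.995] 494.9999343686096 325.61115284698735 240.36287049563236
side cam [0.261 0.852 1.021] fwd [ 0.234 -0.681 -0.694] 575.4834787436746 312.10479852783806 236.37284328874844
post [0.5704 0.1328 0.12  ] [0.5707 0.1325 0.1235]
crank [ 0.5601 -0.081   0.138 ] [ 0.5612 -0.0798  0.1393]
nut [ 0.5643 -0.1341  0.098 ] [ 0.5644 -0.1336  0.0969]
plateL [ 0.5661 -0.0611  0.086 ] [ 0.5667 -0.0607  0.0781]
plateR [ 0.5647 -0.204   0.086 ] [ 0.5654 -0.2064  0.0769]
plT [ 0.638  -0.1344  0.086 ] [ 0.638  -0.1363  0.0765]
plB [ 0.4946 -0.132   0.086 ] [ 0.4951 -0.1342  0.0727]
s1 [0.6823 0.1702 0.02  ] [0.6804 0.1684 0.0242]
s2 [ 0.6756 -0.2008  0.02  ] [ 0.673  -0.1985  0.0284]
s3 [0.4622 0.1748 0.02  ] [0.4621 0.1744 0.0236]
s4 [ 0.4552 -0.1962  0.02  ] [ 0.4552 -0.1943  0.0253]
tip [ 0.5681 -0.0118  0.068 ] [ 0.5679 -0.0112  0.0703]
stoneR [ 0.565  -0.2221  0.08  ] [ 0.5717 -0.2318  0.0026]
stoneL [ 0.5667 -0.0465  0.08  ] [ 0.5667 -0.0452  0.0804]
dial [0.5696 0.0635 0.08  ] [0.5712 0.063  0.077 ]
crank [ 0.5576 -0.0743  0.138 ] [ 0.559  -0.0788  0.1338]
nut [ 0.5573 -0.1283  0.098 ] [ 0.557  -0.1271  0.0991]
post [0.5683 0.1339 0.12  ] [0.5679 0.135  0.1213]
plL [ 0.6267 -0.1009  0.086 ] [ 0.6275 -0.1032  0.0837]
plR [ 0.4942 -0.1439  0.086 ] [ 0.4958 -0.151   0.0794]
s [ 0.4513 -0.1982  0.02  ] [ 0.4512 -0.198   0.0201]
s2 [0.462  0.1733 0.02  ] [0.4618 0.174  0.021 ]
s3 [0.6728 0.1765 0.02  ] [0.674  0.1746 0.0171]
```

View pics/c2.png

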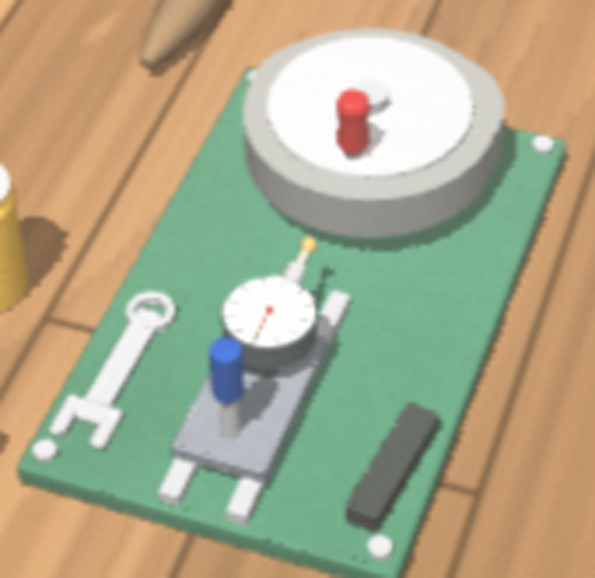

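Checked: the nut and clamp-plate centres put the axis at about (0.5645, -0.133). The crank is 53 mm from it, the post is at (0.570, 0.133), and the tip is about 34 mm short of the rim. All of this fits the sizes given. Moving above the post.

drive_tool:
  commands:
    - [0,0,0,0,0,0.82]
    - [0,0,0,0,0,0.82]
    - [0,0,0,0,0,0.83]
    - [0.638,-0.996,0,0,0,0]
    - [0.638,-0.996,0,0,0,0]
    - [0.638,-0.996,0,0,0,0]
    - [0.638,-0.996,0,0,0,0]
    - [0.638,-0.996,0,0,0,0]
    - [0.638,-0.996,0,0,0,0]
    - [0.638,-0.996,0,0,0,0]
    - [0.638,-0.996,0,0,0,0]
    - [0.638,-0.996,0,0,0,0]
    - [0.638,-0.996,0,0,0,0]
    - [0.638,-0.996,0,0,0,0]
    - [0.638,-0.996,0,0,0,0]
    - [0.638,-0.996,0,0,0,0]
    - [0.638,-0.996,0,0,0,0]
    - [0.638,-0.996,0,0,0,0]
    - [0.638,-0.996,0,0,0,0]
    - [0.638,-0.996,0,0,0,0]
  gripper: 0.3

```text
time: 2.6
tool_pos: [0.5714, 0.1344, 0.2048]
ee_rot: [3.141, 0.001, -0.019]
wrist_force: [0.6, 0.2, -0.5]
width: 0.0658
finger_force: 0.0
```

drive_tool:
  commands:
    - [0,0,0,0,0,0]
    - [0,0,0,0,0,0]

```text
time: 2.85
tool_pos: [0.5704, 0.1326, 0.2048]
ee_rot: [3.141, 0.002, -0.019]
wrist_force: [-0.5, 0.0, -0.1]
width: 0.0654
finger_force: 0.0
```

```bash
python3 - <<'E'
from h import *
o=get_obs();print({k:np.round(o[k],4) for k in("time","tool_pos","ee_rot","width","joint_positions")})
s=snapshot("wrist");im=s["image"]
print(px(s,[.5705,.133,.12]),px(s,[.5645,-.133,.098]))
cv2.imwrite("pics/w1.png",im)
E
```

```text
{'time': np.float64(2.85), 'tool_pos': array([0.5704, 0.1326, 0.2048]), 'ee_rot': array([ 3.1406e+00,  1.6000e-03, -1.9100e-02]), 'width': np.float64(0.0654), 'joint_positions': array([ 1.3200e-01,  1.6840e-01,  1.2818e+00, -7.0000e-04,  1.6931e+00,
        1.7218e+00])}
[317.85314844 246.723068  ] [677.44743505 239.6369029 ]
```

View pics/w1.png

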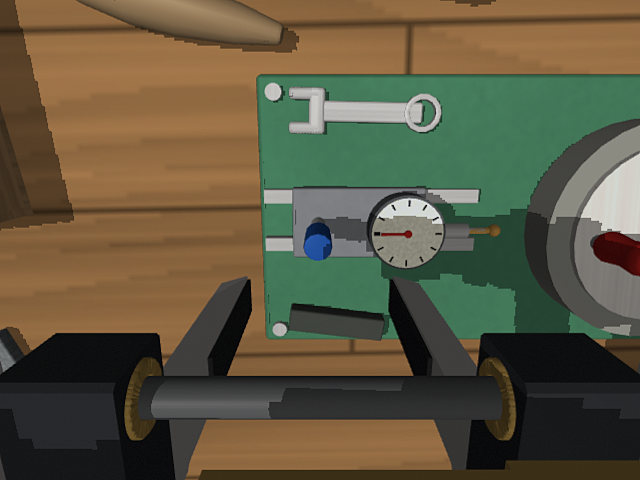

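The wrist view shows the post top at (317,246), against a predicted (318,247), so the position is good. The needle points at the thick mark (0). Next: descend, grip, and slide about 30 mm first.

drive_tool:
  commands:
    - [0,0,0.95,0,0,0]
    - [0,0,0.95,0,0,0]
    - [0,0,0.95,0,0,0]
    - [0,0,0,0,0,0]

```text
time: 3.4
tool_pos: [0.5678, 0.1313, 0.0881]
ee_rot: [3.14, 0.008, -0.021]
wrist_force: [0.4, -0.5, 0.1]
width: 0.0659
finger_force: 0.0
```

drive_tool:
  commands:
    - [0,0,0,0,0,0]
    - [0,0,0,0,0,0]
    - [0,0,0,0,0,0]
    - [0,0,0,0,0,0]
    - [0,0,0,0,0,0]
  gripper: 1

```text
time: 4.03
tool_pos: [0.5711, 0.1339, 0.0918]
ee_rot: [-3.14, -0.001, -0.019]
wrist_force: [0.7, -0.9, 0.5]
width: 0.0192
finger_force: 30.2
```

drive_tool:
  commands:
    - [0,0.15,0,0,0,0]
    - [0,0.15,0,0,0,0]
    - [0,0.15,0,0,0,0]
    - [0,0.15,0,0,0,0]
    - [0,0.15,0,0,0,0]
    - [0,0,0,0,0,0]
    - [0,0,0,0,0,0]

```text
time: 4.9
tool_pos: [0.5706, 0.1056, 0.0918]
ee_rot: [-3.137, -0.001, -0.018]
wrist_force: [-0.3, 6.5, 1.2]
width: 0.0192
finger_force: 30.0
```

```bash
python3 - <<'E'
from h import *
s=snapshot("wrist");cv2.imwrite("pics/w2.png",s["image"])
E
```

```text
(no output)
```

View pics/w2.png

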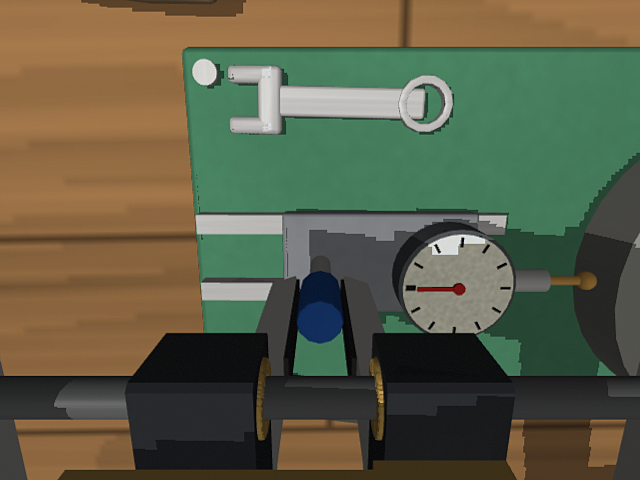

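Still free: needle at 0 (hub (459,289)), with the tip (590,281) just short of the rim. I'll write a needle reader and advance a little.

```bash
cat >>h.py <<'E'
def needle(name,c,ret=False):
    """needle angle (clockwise from above, 0 = +stand y) ; c = dial centre xy"""
    s=snapshot(name);im=s["image"].astype(int);b,g,r=im[...,0],im[...,1],im[...,2]
    v,u=np.nonzero((r>80)&(r>1.7*b)&(r>1.7*g))
    P=np.array([pt(s,x,y,.081)[:2] for x,y in zip(u,v)])-c
    d=np.hypot(*P.T);k=(d<.026);P=P[k];d=d[k];f=d>.007
    if f.sum()<3: return None,s
    m=P[f].mean(0);yd=np.array([.0187,1.]);xd=np.array([1.,-.0187])
    return float(np.arctan2(m@xd,m@yd)%(2*np.pi)),s,int(f.sum()),P[d<.006].mean(0).round(4) if (d<.006).any() else 0
E
python3 - <<'E'
from h import *
s0=get_obs()
s=snapshot("wrist");h=pt(s,459,289,.081);print(h,s0["tool_pos"]-h)
c=h[:2]
for n in("wrist","side","top"):
    r=needle(n,c);print(n,r[0],r[2:])
E
```

```text
[0.56779588 0.03434646 0.081     ] [0.00282696 0.07124166 0.01081016]
wrist 6.280208269217025 (97, array([-0.0001,  0.0006]))
side None ()
top None ()
```

drive_tool:
  commands:
    - [0,0.1,0,0,0,0]
    - [0,0.1,0,0,0,0]
    - [0,0,0,0,0,0]
    - [0,0,0,0,0,0]

```text
time: 5.65
tool_pos: [0.5705, 0.0983, 0.0918]
ee_rot: [-3.136, -0.001, -0.018]
wrist_force: [0.5, 7.3, 0.6]
width: 0.0194
finger_force: 30.0
```

```bash
python3 - <<'E'
from h import *
c=get_obs()["tool_pos"][:2]+[-.0013,-.0695];print(c)
for n in("wrist","side","top"):
    r=needle(n,c);print(n,r[0],r[2:])
E
```

```text
[0.56916159 0.02884865]
wrist 1.5061472741250048 (108, array([-0.0001, -0.0015]))
side None ()
top None ()
```

The needle reads about 1.45 rad, so about 3.6 mm in on the round part. Next: relax, release, rise, and look.

drive_tool:
  commands:
    - [0,-0.03,0,0,0,0]
    - [0,0,0,0,0,0]

```text
time: 6.05
tool_pos: [0.5705, 0.0984, 0.0918]
ee_rot: [-3.138, -0.001, -0.018]
wrist_force: [0.5, 6.4, 1.1]
width: 0.0197
finger_force: 30.0
```

drive_tool:
  commands:
    - [0,0,0,0,0,0]
    - [0,0,0,0,0,0]
    - [0,0,0,0,0,0]
    - [0,0,-1,0,0,0]
    - [0,0,-1,0,0,0]
    - [0,0,0,0,0,0]
  gripper: 0.4

```text
time: 6.8
tool_pos: [0.5726, 0.096, 0.1759]
ee_rot: [-3.141, -0.009, -0.02]
wrist_force: [0.9, 0.5, -0.1]
width: 0.0564
finger_force: 0.0
```

```bash
python3 - <<'E'
from h import *
o=get_obs();print(o["tool_pos"],o["width"])
c=np.array([.568,.0268])
for n in("wrist","side","top"):
    r=needle(n,c);print(n,r[0],r[2:]); s=r[1]
    if n=="wrist":
        W=cv2.resize(s["image"],(400,300))
    else:
        u,v=px(s,[.568,.0268,.08]).astype(int);print(u,v);I=cv2.resize(s["image"][v-30:v+30,u-40:u+40],(400,300),interpolation=2);W=np.vstack([W,I]) if n=="side" else np.hstack([W,np.vstack([I,I*0])])
cv2.imwrite("pics/m3.png",W)
E
```

```text
[0.5726213  0.09604083 0.17594647] 0.056356766475556756
wrist 1.3622877897967989 (57, array([0.0008, 0.0005]))
side None ()
302 266
top None ()
307 245
```

View pics/m3.png

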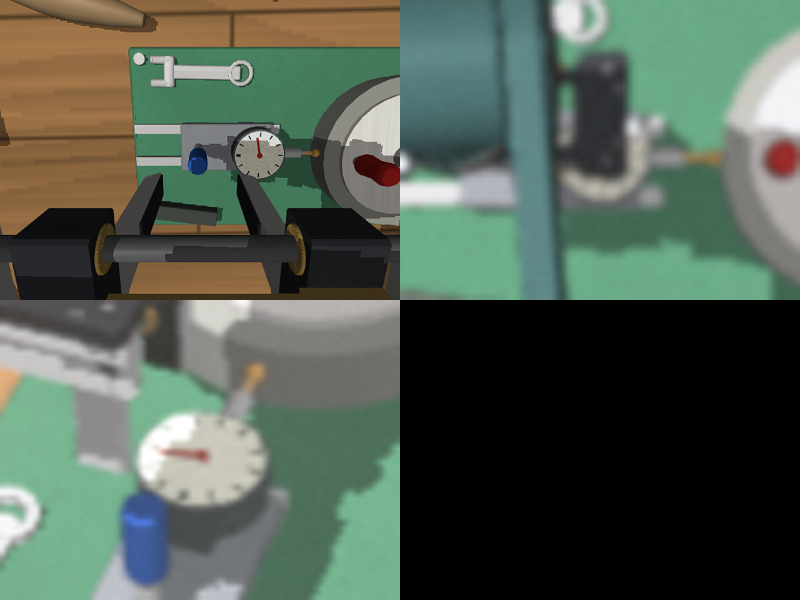

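The needle reads about 1.38 rad (3.4 mm) after release, as seen in the wrist and side views, so the gauge is sprung and free. Next: go above the crank.

drive_tool:
  commands:
    - [-0.034,0.89,0,0,0,0]
    - [-0.034,0.89,0,0,0,0]
    - [-0.034,0.89,0,0,0,0]
    - [-0.034,0.89,0,0,0,0]
    - [-0.034,0.89,0,0,0,0]
    - [0,0,0,0,0,0]
    - [0,0,0,0,0,0]

```text
time: 7.82
tool_pos: [0.5594, -0.081, 0.1699]
ee_rot: [-3.14, 0.003, -0.019]
wrist_force: [-0.5, 0.4, -0.1]
width: 0.0564
finger_force: 0.0
```

```bash
sed -i 's/    v,u=np.nonzero((r>80).*/    v,u=np.nonzero((r>60)\&(r-(g+b)\/2>(.18*r)))/; s/k=(d<.026)/k=(d<.020)/' h.py; python3 - <<'E'
from h import *
o=get_obs();print(o["tool_pos"],o["width"])
c=np.array([.568,.0268])
for n in("wrist","side","top"):
    r=needle(n,c);print(n,r[0],r[2:])
    if n=="wrist":s=r[1]
im=s["image"].astype(int)
v,u=np.nonzero((im[...,2]>90)&(im[...,2]>2*im[...,1])&(im[...,2]>2*im[...,0]))
P=np.array([pt(s,a,b) for a,b in zip(u,v)]);k=(P[:,2]>.132)&(P[:,2]<.145);print(k.sum(),P[k].mean(0),P[k].min(0),P[k].max(0))
E
```

```text
[ 0.55935724 -0.08099861  0.16986516] 0.0564397214276009
wrist 1.3033452261522087 (85, array([0.0007, 0.0015]))
side 1.2087365272307933 (6, array([0.0017, 0.0026]))
top None ()
570 [ 0.56087565 -0.08222681  0.13889274] [ 0.55293433 -0.08966851  0.13706725] [ 0.56841664 -0.074612    0.14073452]
```

drive_tool:
  commands:
    - [0.03,0.02,0,0,0,0]
    - [0,0,0.2,0,0,0]
    - [0,0,0.5,0,0,0]
    - [0,0,0.7,0,0,0]
    - [0,0,0.33,0,0,0]
    - [0,0,0,0,0,0]
  gripper: 0.63

```text
time: 8.72
tool_pos: [0.5604, -0.0821, 0.1009]
ee_rot: [-3.141, 0.003, -0.019]
wrist_force: [-0.0, 0.7, 0.1]
width: 0.0351
finger_force: 0.0
```

drive_tool:
  commands:
    - [0,0,0,0,0,0]
    - [0,0,0,0,0,0]
    - [0,0,0,0,0,0]
  gripper: 1

```text
time: 9.1
tool_pos: [0.562, -0.0812, 0.1035]
ee_rot: [-3.14, -0.002, -0.018]
wrist_force: [-0.1, 5.2, 3.0]
width: 0.0218
finger_force: 29.9
```

```bash
python3 - <<'E'
from h import *
o=get_obs();print(o["tool_pos"],o["width"],o["wrist_force"])
c=np.array([.568,.0268])
for n in("wrist","side"):
    r=needle(n,c);print(n,r[0],r[2:]);s=r[1]
# circle path: arc rows from crank angle; 15 deg per row in tool units
A=np.array([.5645,-.133]);p=o["tool_pos"][:2]-A;print(np.hypot(*p),np.degrees(np.arctan2(p[1],p[0])))
a0=95
tx=np.array([1,-.019]);ty=np.array([-.019,-1])
for k in range(24):
    f=lambda a:52.5*np.array([np.cos(np.radians(a)),np.sin(np.radians(a))])
    d=(f(a0+15*(k+1))-f(a0+15*k))/40;print([round(float(d@tx),3),round(float(d@ty),3)],end=",")
u,v=px(s,[.568,.0268,.08]).astype(int);cv2.imwrite("pics/m4.png",cv2.resize(s["image"][v-60:v+60,u-80:u+80],(800,600),interpolation=2))
E
```

```text
[ 0.56202173 -0.08116095  0.10348892] 0.021813261565122387 [-0.14843728  5.22117758  3.03863032]
wrist 1.278113916025831 (132, array([0.0004, 0.0018]))
side 1.206255239120123 (5, array([0.0017, 0.0026]))
0.05189825118342284 92.73705572123166
[-0.333, 0.081],[-0.301, 0.164],[-0.248, 0.236],[-0.179, 0.292],[-0.097, 0.329],[-0.008, 0.343],[0.081, 0.333],[0.164, 0.301],[0.236, 0.248],[0.292, 0.179],[0.329, 0.097],[0.343, 0.008],[0.333, -0.081],[0.301, -0.164],[0.248, -0.236],[0.179, -0.292],[0.097, -0.329],[0.008, -0.343],[-0.081, -0.333],[-0.164, -0.301],[-0.236, -0.248],[-0.292, -0.179],[-0.329, -0.097],[-0.343, -0.008],
```

View pics/m4.png

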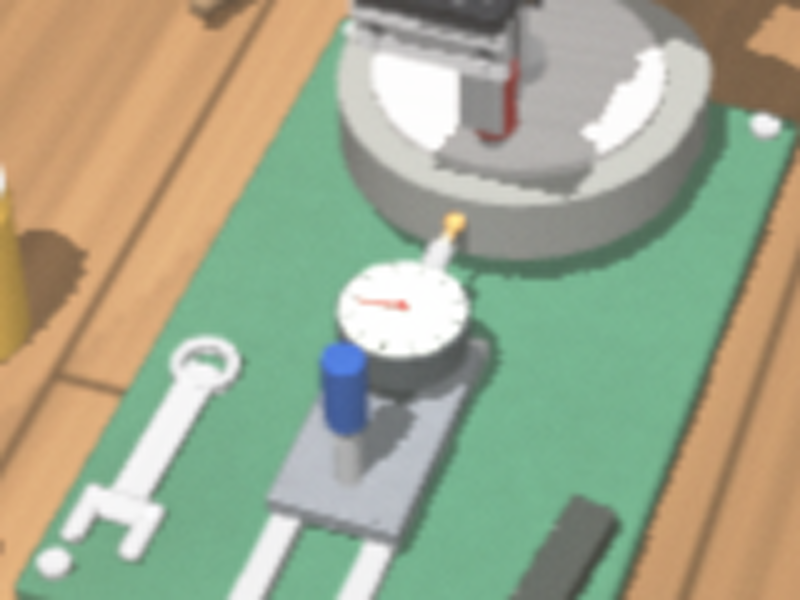

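```bash
cat >m.py <<'E'
from h import *
from scipy.ndimage import gaussian_filter1d
def read(c=(.5697,.0294)):
    o=get_obs();s=snapshot("side");im=s["image"].astype(np.float32);red=np.clip(im[...,2]-(im[...,0]+im[...,1])/2,0,None)
    th=np.radians(np.arange(360));rr=np.arange(.005,.018,.0005)
    yd=np.array([.0187,1.]);xd=np.array([1.,-.0187])
    P=np.array([[*(np.array(c)+r*(np.cos(t)*yd+np.sin(t)*xd)),.081] for t in th for r in rr])
    uv=cv2.projectPoints(P,np.array(s["rvec"],float),np.array(s["tvec"],float),np.array([[s["fx"],0,s["cx"]],[0,s["fy"],s["cy"]],[0,0,1.]]),None)[0].reshape(360,-1,2).astype(np.float32)
    q=gaussian_filter1d(cv2.remap(red,uv[...,0],uv[...,1],1).mean(1),8,mode="wrap")
    k=int(q.argmax());a=np.arange(k-25,k+26);w=np.clip(q[a%360]-.5*q[k],0,None)
    p=o["tool_pos"][:2]-[.5645,-.133]
    n=np.radians((a*w).sum()/w.sum())
    print("t %.2f crank %.1f r %.1f needle %.2f mm %.2f q %.0f F"%(o["time"],np.degrees(np.arctan2(p[1],p[0]))%360,1e3*np.hypot(*p),n,n/.4,q[k]),o["wrist_force"].round(1),o["tool_pos"].round(4))
if __name__=="__main__": read()
E
python3 m.py
```

```text
t 9.20 crank 92.7 r 51.9 needle 1.38 mm 3.45 q 37 F [0.4 6.  2.9] [ 0.562  -0.0812  0.1035]
```

drive_tool:
  commands:
    - [-0.333,0.081,0,0,0,0]
    - [-0.301,0.164,0,0,0,0]

```text
time: 9.5
tool_pos: [0.5376, -0.0895, 0.1035]
ee_rot: [-3.138, -0.005, -0.017]
wrist_force: [4.2, 5.5, 0.9]
width: 0.0217
finger_force: 29.9
```

```bash
python3 m.py
```

```text
t 9.50 crank 121.7 r 51.1 needle 1.38 mm 3.45 q 37 F [4.2 5.5 0.9] [ 0.5376 -0.0895  0.1035]
```

drive_tool:
  commands:
    - [-0.248,0.236,0,0,0,0]
    - [-0.179,0.292,0,0,0,0]

```text
time: 9.8
tool_pos: [0.5191, -0.1108, 0.1035]
ee_rot: [-3.138, -0.003, -0.018]
wrist_force: [2.4, 5.5, 1.3]
width: 0.0219
finger_force: 29.9
```

```bash
python3 m.py
```

```text
t 9.80 crank 153.9 r 50.5 needle 1.38 mm 3.45 q 37 F [2.4 5.5 1.3] [ 0.5191 -0.1108  0.1035]
```

drive_tool:
  commands:
    - [-0.097,0.329,0,0,0,0]

```text
time: 9.98
tool_pos: [0.5149, -0.1238, 0.1035]
ee_rot: [-3.138, -0.002, -0.018]
wrist_force: [2.2, 5.9, 2.9]
width: 0.0217
finger_force: 29.9
```

```bash
python3 m.py
```

```text
t 9.97 crank 169.5 r 50.4 needle 1.38 mm 3.45 q 36 F [2.2 5.9 2.9] [ 0.5149 -0.1238  0.1035]
```

drive_tool:
  commands:
    - [-0.008,0.343,0,0,0,0]

```text
time: 10.15
tool_pos: [0.5143, -0.1375, 0.1035]
ee_rot: [-3.138, -0.002, -0.018]
wrist_force: [2.7, 8.2, 3.8]
width: 0.0219
finger_force: 29.9
```

```bash
python3 m.py
```

```text
t 10.15 crank 185.2 r 50.4 needle 1.90 mm 4.74 q 35 F [2.7 8.2 3.8] [ 0.5143 -0.1375  0.1035]
```

drive_tool:
  commands:
    - [0.081,0.333,0,0,0,0]

```text
time: 10.32
tool_pos: [0.5172, -0.1506, 0.1034]
ee_rot: [-3.137, -0.002, -0.018]
wrist_force: [1.9, 8.3, 5.5]
width: 0.0216
finger_force: 29.9
```

```bash
python3 m.py
```

```text
t 10.32 crank 200.4 r 50.5 needle 2.90 mm 7.24 q 24 F [1.9 8.3 5.5] [ 0.5172 -0.1506  0.1034]
```

drive_tool:
  commands:
    - [0.164,0.301,0,0,0,0]

```text
time: 10.5
tool_pos: [0.5234, -0.1628, 0.1034]
ee_rot: [-3.138, -0.001, -0.018]
wrist_force: [1.8, 9.0, 6.3]
width: 0.0217
finger_force: 30.0
```

```bash
python3 m.py
```

```text
t 10.50 crank 215.9 r 50.7 needle 2.49 mm 6.22 q 27 F [1.8 9.  6.3] [ 0.5234 -0.1628  0.1034]
```

drive_tool:
  commands:
    - [0.236,0.248,0,0,0,0]

```text
time: 10.68
tool_pos: [0.5324, -0.1727, 0.1034]
ee_rot: [-3.137, -0.0, -0.018]
wrist_force: [0.9, 10.9, 7.7]
width: 0.022
finger_force: 30.0
```

```bash
python3 m.py
```

```text
t 10.68 crank 231.0 r 51.0 needle 1.38 mm 3.44 q 34 F [ 0.9 10.9  7.7] [ 0.5324 -0.1727  0.1034]
```

drive_tool:
  commands:
    - [0.292,0.179,0,0,0,0]

```text
time: 10.85
tool_pos: [0.5433, -0.1798, 0.1034]
ee_rot: [-3.137, 0.002, -0.018]
wrist_force: [-0.8, 10.9, 8.3]
width: 0.022
finger_force: 30.0
```

```bash
python3 m.py
```

```text
t 10.85 crank 245.6 r 51.4 needle 1.37 mm 3.43 q 35 F [-0.8 10.9  8.3] [ 0.5433 -0.1798  0.1034]
```

drive_tool:
  commands:
    - [0.329,0.097,0,0,0,0]

```text
time: 11.02
tool_pos: [0.5555, -0.184, 0.1034]
ee_rot: [-3.137, 0.004, -0.018]
wrist_force: [-5.0, 10.3, 9.2]
width: 0.0217
finger_force: 30.0
```

```bash
python3 m.py
```

```text
t 11.03 crank 260.0 r 51.8 needle 1.37 mm 3.43 q 35 F [-5.  10.3  9.2] [ 0.5555 -0.184   0.1034]
```

drive_tool:
  commands:
    - [0.343,0.008,0,0,0,0]

```text
time: 11.2
tool_pos: [0.5685, -0.1851, 0.1034]
ee_rot: [-3.138, 0.005, -0.019]
wrist_force: [-8.1, 9.1, 9.7]
width: 0.0217
finger_force: 30.1
```

```bash
python3 m.py
```

```text
t 11.20 crank 274.4 r 52.2 needle 1.37 mm 3.43 q 34 F [-8.1  9.1  9.7] [ 0.5685 -0.1851  0.1034]
```

drive_tool:
  commands:
    - [0.333,-0.081,0,0,0,0]

```text
time: 11.38
tool_pos: [0.5811, -0.1829, 0.1034]
ee_rot: [-3.14, 0.007, -0.019]
wrist_force: [-9.6, 5.7, 9.7]
width: 0.0215
finger_force: 30.1
```

```bash
python3 m.py
```

```text
t 11.38 crank 288.4 r 52.6 needle 1.38 mm 3.44 q 32 F [-9.6  5.7  9.7] [ 0.5811 -0.1829  0.1034]
```

drive_tool:
  commands:
    - [0.301,-0.164,0,0,0,0]

```text
time: 11.55
tool_pos: [0.5928, -0.1778, 0.1034]
ee_rot: [3.141, 0.008, -0.02]
wrist_force: [-9.9, 4.0, 10.8]
width: 0.0215
finger_force: 30.1
```

```bash
python3 m.py
```

```text
t 11.55 crank 302.3 r 53.0 needle 1.38 mm 3.45 q 34 F [-9.9  4.  10.8] [ 0.5928 -0.1778  0.1034]
```

drive_tool:
  commands:
    - [0.248,-0.236,0,0,0,0]

```text
time: 11.72
tool_pos: [0.6025, -0.1703, 0.1034]
ee_rot: [3.137, 0.008, -0.021]
wrist_force: [-11.1, -0.8, 10.2]
width: 0.0216
finger_force: 30.1
```

```bash
python3 m.py
```

```text
t 11.72 crank 315.5 r 53.3 needle 2.50 mm 6.26 q 21 F [-11.1  -0.8  10.2] [ 0.6025 -0.1703  0.1034]
```

drive_tool:
  commands:
    - [0.179,-0.292,0,0,0,0]

```text
time: 11.9
tool_pos: [0.6103, -0.1607, 0.1034]
ee_rot: [3.134, 0.007, -0.022]
wrist_force: [-9.9, -3.7, 8.2]
width: 0.0218
finger_force: 30.0
```

```bash
python3 m.py
```

```text
t 11.90 crank 328.8 r 53.5 needle 3.75 mm 9.39 q 28 F [-9.9 -3.7  8.2] [ 0.6103 -0.1607  0.1034]
```

drive_tool:
  commands:
    - [0.097,-0.329,0,0,0,0]

```text
time: 12.08
tool_pos: [0.6158, -0.1488, 0.1034]
ee_rot: [3.132, 0.004, -0.022]
wrist_force: [-5.6, -6.9, 6.8]
width: 0.0218
finger_force: 30.0
```

```bash
python3 m.py
```

```text
t 12.07 crank 342.9 r 53.7 needle 3.76 mm 9.41 q 35 F [-5.6 -6.9  6.8] [ 0.6158 -0.1488  0.1034]
```

drive_tool:
  commands:
    - [0.008,-0.343,0,0,0,0]

```text
time: 12.25
tool_pos: [0.6182, -0.1354, 0.1035]
ee_rot: [3.132, -0.001, -0.022]
wrist_force: [-1.3, -7.1, 4.1]
width: 0.0214
finger_force: 29.9
```

```bash
python3 m.py
```

```text
t 12.25 crank 357.5 r 53.7 needle 2.38 mm 5.96 q 24 F [-1.3 -7.1  4.1] [ 0.6182 -0.1354  0.1035]
```

drive_tool:
  commands:
    - [-0.081,-0.333,0,0,0,0]

```text
time: 12.42
tool_pos: [0.6169, -0.1215, 0.1035]
ee_rot: [3.133, -0.005, -0.022]
wrist_force: [2.7, -7.1, 2.6]
width: 0.0218
finger_force: 29.9
```

```bash
python3 m.py
```

```text
t 12.43 crank 12.4 r 53.7 needle 1.38 mm 3.46 q 33 F [ 2.7 -7.1  2.6] [ 0.6169 -0.1215  0.1035]
```

The wheel's highest swelling is symmetric about a crank reading of about 336° (readings 9.39 at 328.8°, 9.41 at 342.9°). The lower swelling is near 205°. I'll go back past the peak, then approach it from the same side.

drive_tool:
  commands:
    - [0.081,0.333,0,0,0,0]
    - [-0.008,0.343,0,0,0,0]
    - [-0.097,0.329,0,0,0,0]
    - [-0.179,0.292,0,0,0,0]
    - [0,0,0,0,0,0]

```text
time: 13.1
tool_pos: [0.6046, -0.1682, 0.1034]
ee_rot: [-3.14, 0.003, -0.019]
wrist_force: [-5.7, 2.8, 8.4]
width: 0.0216
finger_force: 30.0
```

```bash
sed -i 's/\.5645,-\.133/.566,-.133/' m.py; python3 m.py
```

```text
t 13.10 crank 317.6 r 52.2 needle 2.95 mm 7.37 q 20 F [-5.7  2.8  8.4] [ 0.6046 -0.1682  0.1034]
```

drive_tool:
  commands:
    - [0.088,-0.147,0,0,0,0]
    - [0,0,0,0,0,0]

```text
time: 13.4
tool_pos: [0.608, -0.164, 0.1034]
ee_rot: [3.14, 0.004, -0.02]
wrist_force: [-5.8, -0.4, 8.4]
width: 0.0218
finger_force: 30.0
```

```bash
python3 m.py
```

```text
t 13.40 crank 323.5 r 52.2 needle 3.50 mm 8.75 q 26 F [-5.8 -0.4  8.4] [ 0.608  -0.164   0.1034]
```

drive_tool:
  commands:
    - [0.091,-0.145,0,0,0,0]
    - [0,0,0,0,0,0]

```text
time: 13.7
tool_pos: [0.6116, -0.1584, 0.1034]
ee_rot: [3.139, 0.004, -0.02]
wrist_force: [-5.9, -1.0, 9.5]
width: 0.0218
finger_force: 30.0
```

```bash
python3 m.py
```

```text
t 13.70 crank 330.8 r 52.2 needle 3.83 mm 9.59 q 32 F [-5.9 -1.   9.5] [ 0.6116 -0.1584  0.1034]
```

drive_tool:
  commands:
    - [0.056,-0.162,0,0,0,0]
    - [0,0,0,0,0,0]

```text
time: 14.0
tool_pos: [0.6144, -0.1525, 0.1034]
ee_rot: [3.138, 0.003, -0.02]
wrist_force: [-5.3, -1.5, 7.9]
width: 0.0219
finger_force: 30.0
```

```bash
python3 m.py
```

```text
t 14.00 crank 338.0 r 52.2 needle 3.87 mm 9.67 q 26 F [-5.3 -1.5  7.9] [ 0.6144 -0.1525  0.1034]
```

drive_tool:
  commands:
    - [0.04,-0.167,0,0,0,0]
    - [0,0,0,0,0,0]

```text
time: 14.3
tool_pos: [0.6166, -0.1461, 0.1034]
ee_rot: [3.138, 0.002, -0.02]
wrist_force: [-3.6, -1.9, 7.8]
width: 0.0221
finger_force: 30.0
```

```bash
python3 m.py
```

```text
t 14.30 crank 345.5 r 52.2 needle 3.56 mm 8.90 q 33 F [-3.6 -1.9  7.8] [ 0.6166 -0.1461  0.1034]
```

drive_tool:
  commands:
    - [0.018,-0.171,0,0,0,0]
    - [0,0,0,0,0,0]

```text
time: 14.6
tool_pos: [0.6179, -0.1393, 0.1035]
ee_rot: [3.138, 0.001, -0.02]
wrist_force: [-3.0, -3.0, 6.7]
width: 0.0219
finger_force: 30.0
```

```bash
python3 m.py
```

```text
t 14.60 crank 353.0 r 52.2 needle 2.91 mm 7.28 q 24 F [-3.  -3.   6.7] [ 0.6179 -0.1393  0.1035]
```

drive_tool:
  commands:
    - [-0.003,-0.171,0,0,0,0]
    - [0,0,0,0,0,0]

```text
time: 14.9
tool_pos: [0.6182, -0.1326, 0.1035]
ee_rot: [3.138, -0.0, -0.02]
wrist_force: [-1.8, -1.4, 6.8]
width: 0.0218
finger_force: 30.0
```

```bash
python3 m.py
```

```text
t 14.90 crank 0.5 r 52.2 needle 1.79 mm 4.47 q 23 F [-1.8 -1.4  6.8] [ 0.6182 -0.1326  0.1035]
```

drive_tool:
  commands:
    - [0.003,0.171,0,0,0,0]
    - [0,0,0,0,0,0]

```text
time: 15.2
tool_pos: [0.6181, -0.1365, 0.1034]
ee_rot: [-3.14, 0.001, -0.019]
wrist_force: [-2.4, 4.0, 7.3]
width: 0.0215
finger_force: 30.0
```

```bash
python3 m.py
```

```text
t 15.20 crank 356.2 r 52.3 needle 2.48 mm 6.20 q 21 F [-2.4  4.   7.3] [ 0.6181 -0.1365  0.1034]
```

drive_tool:
  commands:
    - [-0.018,0.171,0,0,0,0]
    - [0,0,0,0,0,0]

```text
time: 15.5
tool_pos: [0.6173, -0.1429, 0.1035]
ee_rot: [-3.139, 0.001, -0.018]
wrist_force: [-2.3, 4.0, 6.5]
width: 0.022
finger_force: 30.0
```

```bash
python3 m.py
```

```text
t 15.50 crank 349.1 r 52.2 needle 3.31 mm 8.27 q 23 F [-2.3  4.   6.5] [ 0.6173 -0.1429  0.1035]
```

drive_tool:
  commands:
    - [-0.04,0.167,0,0,0,0]
    - [0,0,0,0,0,0]

```text
time: 15.8
tool_pos: [0.6156, -0.1494, 0.1034]
ee_rot: [-3.139, 0.001, -0.018]
wrist_force: [-2.6, 4.8, 7.7]
width: 0.0221
finger_force: 30.0
```

```bash
python3 m.py
```

```text
t 15.80 crank 341.7 r 52.2 needle 3.78 mm 9.44 q 32 F [-2.6  4.8  7.7] [ 0.6156 -0.1494  0.1034]
```

Level pairs on both flanks (7.4, 8.75 and 9.6 mm) all centre on a crank reading of 335.0°. Going there.

drive_tool:
  commands:
    - [-0.051,0.146,0,0,0,0]
    - [0,0,0,0,0,0]
    - [0,0,0,0,0,0]

```text
time: 16.23
tool_pos: [0.6134, -0.1549, 0.1035]
ee_rot: [-3.139, 0.001, -0.018]
wrist_force: [-2.2, 5.3, 7.4]
width: 0.0218
finger_force: 30.0
```

```bash
python3 m.py
```

```text
t 16.23 crank 335.2 r 52.2 needle 3.92 mm 9.79 q 21 F [-2.2  5.3  7.4] [ 0.6134 -0.1549  0.1035]
```

drive_tool:
  commands:
    - [0.012,-0.03,-0.03,0,0,0]
    - [0,0,0,0,0,0]

```text
time: 16.52
tool_pos: [0.6134, -0.1549, 0.1035]
ee_rot: [-3.141, 0.002, -0.019]
wrist_force: [-4.3, 2.8, 5.0]
width: 0.0219
finger_force: 30.0
```

```bash
python3 m.py
```

```text
t 16.52 crank 335.2 r 52.2 needle 3.92 mm 9.79 q 21 F [-4.3  2.8  5. ] [ 0.6134 -0.1549  0.1035]
```

drive_tool:
  commands:
    - [0,0,0,0,0,0]
    - [0,0,0,0,0,0]
    - [0,0,0,0,0,0]
    - [0,0,-0.5,0,0,0]
    - [0,0,-1,0,0,0]
    - [0,0,-1,0,0,0]
    - [0,0,-1,0,0,0]
    - [0,0,0,0,0,0]
    - [0,0,0,0,0,0]
  gripper: 0.55

```text
time: 17.7
tool_pos: [0.6138, -0.1552, 0.2421]
ee_rot: [-3.141, 0.002, -0.019]
wrist_force: [-0.1, -0.2, 0.2]
width: 0.0422
finger_force: 0.0
```

```bash
python3 m.py; python3 - <<'E'
from h import *
s=snapshot("wrist");im=s["image"].astype(int);cv2.imwrite("pics/w5.png",s["image"])
v,u=np.nonzero((im[...,2]>90)&(im[...,2]>2*im[...,1])&(im[...,2]>2*im[...,0]))
P=np.array([pt(s,a,b) for a,b in zip(u,v)]);k=(P[:,2]>.132)&(P[:,2]<.145);q=P[k].mean(0);print(q);d=q[:2]-[.566,-.133];print(np.degrees(np.arctan2(d[1],d[0])),np.hypot(*d))
E
```

```text
t 17.70 crank 335.1 r 52.7 needle 3.92 mm 9.79 q 22 F [-0.1 -0.2  0.2] [ 0.6138 -0.1552  0.2421]
[ 0.61382885 -0.15494854  0.13815769]
-24.650271234621645 0.052624495278818684
```

View pics/w5.png

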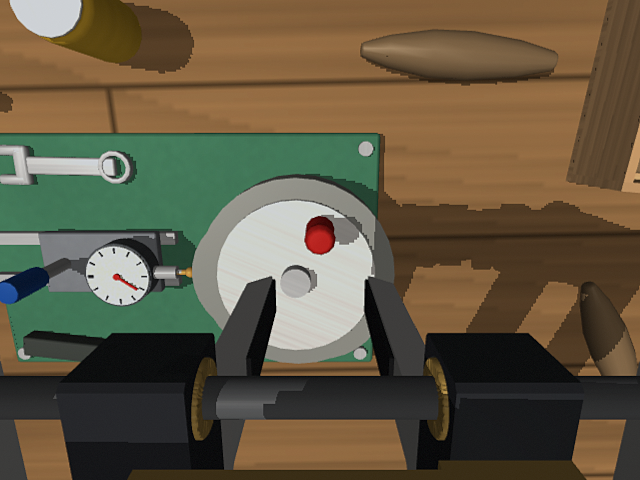

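The wrist view shows the tip (188,272) on the bulging rim, the needle near 3.8 rad from the thick mark, the crank free at (320,235), and the gripper clear. The spanner, stick, tin and loins are where they were. Handing in.

```bash
python3 -c "
from bench import close_job
print(close_job())"
```

```text
the job is handed in; nothing more can be done
None
```

The job is handed in: the wheel stands with its highest spot under the tip, to about a degree by the needle, the plunger is in about 9.5 mm of its 14 mm, and the arm is clear of everything after 17.7 s.

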